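# Put the vacuum tools back in their nests

## Robot

A 7-joint arm with a two-finger parallel gripper is mounted at the origin on the work surface. World frame = base frame: x ahead of the robot, y to its left, z up, the work surface at z = 0. Lengths are in m, angles in rad, forces in N, time in s.
With the tool pointing down it reaches from about 0.425 to 0.925 m from the base axis. Payload 6.8 kg.
Tool frame: the origin (TCP) lies on the centre line of the jaws, within the pads' length; the fingertips stand 11 mm ahead of it and the grasp point (between the pads) lies 8 mm behind it; z points along the fingers, y is the direction in which the jaws open and shut (so a half turn about z gives the same grasp; the last joint's range is limited). The gripper opens to 85 mm and grips with 20 to 120 N. Pads are 22 mm wide; open, the fingers measure 114 mm over their backs; the gripper's body (76 mm by 85 mm) begins 54 mm behind the grasp point. The pads swing forward as they close: fully open they stand 13 mm farther back than shut.
Start: joints at [-1.298, 0.477, 0.022, 1.555, -0.011, 1.109, -0.083], TCP at [0.251, 0.627, 0.242] pointing down, gripper open.
Joint ranges: [-2.96, 2.96], [-0.34, 2.1], [-1.41, 1.46], [0.24, 2.44], [-1.37, 4.51], [0.17, 1.92], [-2.96, 2.96]. Speed limits (rad/s): [2.39, 2.39, 3.14, 3.14, 3.14, 3.14, 3.14].

## Interface

Orientations are given as a rotation vector (axis times angle).
In Python, from bench import r gives the robot as it stands.
- The arm moves only by the tool send_rows, never from a script. Its argument "deltas" is a list of rows, each a list of 7 numbers: the opening, from 0 (shut) to 1 (fully open), then the shift along the tool's x, y, z as a fraction of full scale, then the turn, a rotation vector about the tool's x, y, z as a fraction of full scale. In form: [[hand, x, y, z, ax, ay, az], ...]. A call has 1 to 20 rows; each row is the pose to reach, as a shift and turn from the pose commanded when the call began, along the tool's axes at that moment, turning the shorter way round; what a row does not reach only later rows make up. Full scale, the value 1, is 150 mm for a shift and 180 degrees for a turn. A row lasts 1/12 s, in which the tool goes at most 41.7 mm and 7.16 degrees, less where a joint would pass 70% of its speed; a pose out of reach is approached as far as the arm can. A call with a number of a shift or a turn outside -1 to 1 is refused whole. A call with a gripper value outside its range is refused whole. The fingers move at their own pace and stop on an object; "squeeze" is the grip in N (left out, the last holds). Time passes only in rows, so rows that repeat a pose let the fingers close. It gives the time, the measured TCP pose, the force and the opening at its end, in the units of the state.
- r.get_obs(): the state, without advancing time (a new reading comes with each control period).
- r.grab_frame(name): name is "scene" or "top"; returns a dict with "pixels" (400x640x3 uint8, red, green, blue), "camera_matrix" (3x3 intrinsics, pixels), "dist_coeffs" ([k1, k2, p1, p2, k3] as OpenCV has them; the pictures are not rectified), "rvec" (rotation vector, rad) and "tvec" (3), from world to camera coordinates, as OpenCV has them. Camera axes: x right, y down, z forward; pixel columns grow to the right and rows downward; lengths in m; the calibration is good to about 2 mm. A picture is of the moment at which its call begins. There is no depth.
- r.hand_in(): hands the job in, once; it reports no verdict.
The state is a dict: "clock": time; "joints": joint angles; "qvel": joint speeds; "tau": joint torques, N m; "tcp_pos": TCP position; "orientation": TCP orientation; "contact_force": force on the tool from outside, world axes, zero at the start; "moment": the same for the moment, N m; "grip_width": finger opening in m.
Only numpy, scipy, OpenCV 4.12 (cv2) and the standard library are available. Lean on these libraries where they do the work, as an engineer would, in place of code of your own. Each camera call takes 0.05 s, during which the arm holds its last target. There are 200 camera calls.

## Task

Tidy up the board-game robot's demo table: put the four loose vacuum tools from the game board back into the tray, each standing upright and fully down in the pocket that matches the shape and size of its rubber cup (flat round cup in the large round pocket, bellows cup in the small round one, square pad in the square one, long oval cup in the oblong one). Set them down rather than drop them, and do not knock any over. Leave the two look-alikes with thin studs, the levelling foot and the rubber buffer, standing where they are on the board.

Things in the scene. Friction and masses are not known exactly. Their poses are not given: they have to be found in the camera images.
- tool_flat: Vacuum tool with a large flat round cup: black rubber cup 56 mm in diameter tapering up to the plug, 66 mm tall in all, about 110 g. Held by the aluminium plug on top: upright cylinder, 24 mm diameter, 40 mm long, dark air hole in its top face. Origin: centre of the underside, z up. Stands on the game board at the start. Round: its yaw does not matter.
- tool_bellows: Vacuum tool with a bellows cup: three stacked black rubber folds 40 mm in diameter, 84 mm tall in all (the tallest), about 120 g. Held by the aluminium plug on top: upright cylinder, 24 mm diameter, 40 mm long, dark air hole in its top face. Origin: centre of the underside, z up. Stands on the game board at the start. Round: its yaw does not matter.
- tool_square: Vacuum tool with a square pad: black rubber 40 x 40 mm, 14 mm thick, under a 36 mm square steel block, 70 mm tall in all, about 130 g. Held by the aluminium plug on top: upright cylinder, 24 mm diameter, 40 mm long, dark air hole in its top face. Origin: centre of the underside, z up. Stands on the game board at the start. x and y are square to the pad's sides.
- tool_oval: Vacuum tool with a long oval cup: black rubber 60 mm long and 26 mm wide with round ends, 70 mm tall in all, about 120 g. Held by the aluminium plug on top: upright cylinder, 24 mm diameter, 40 mm long, dark air hole in its top face. Origin: centre of the underside, z up. Stands on the game board at the start. x runs along the 60 mm length.
- nest_large_round: Nest with the large round pocket, 72 mm in diameter, for the flat round cup. Aluminium block 88 x 88 x 22 mm, fixed; the four sit two by two, 92 mm apart, in a low grey tray (walls 20 mm high), in shuffled corners. Pocket central, 14 mm deep, dark floor. Origin: centre of the block's underside; pocket floor 8 mm, rim 22 mm above it, z up.
- nest_small_round: Nest with the small round pocket, 56 mm in diameter, for the bellows cup. Aluminium block 88 x 88 x 22 mm, fixed; the four sit two by two, 92 mm apart, in a low grey tray (walls 20 mm high), in shuffled corners. Pocket central, 14 mm deep, dark floor. Origin: centre of the block's underside; pocket floor 8 mm, rim 22 mm above it, z up.
- nest_square: Nest with the square pocket, 56 x 56 mm, sides along its x and y, for the square pad. Aluminium block 88 x 88 x 22 mm, fixed; the four sit two by two, 92 mm apart, in a low grey tray (walls 20 mm high), in shuffled corners. Pocket central, 14 mm deep, dark floor. Origin: centre of the block's underside; pocket floor 8 mm, rim 22 mm above it, z up.
- nest_slot: Nest with the oblong pocket, 76 mm along its x and 42 mm along its y, for the long oval cup. Aluminium block 88 x 88 x 22 mm, fixed; the four sit two by two, 92 mm apart, in a low grey tray (walls 20 mm high), in shuffled corners. Pocket central, 14 mm deep, dark floor. Origin: centre of the block's underside; pocket floor 8 mm, rim 22 mm above it, z up.
- levelling_foot: Look-alike, not a tool: machine levelling foot, a 50 mm round black rubber foot with a hexagon nut and a thin dark threaded stud 10 mm in diameter instead of a plug, 75 mm tall. It stands among the tools on the game board. Origin: centre of the underside, z up.
- buffer_mount: Look-alike, not a tool: rubber buffer, 44 mm round black rubber drum 31 mm high with a steel washer on top and a thin dark stud 10 mm in diameter, 56 mm tall in all. Origin: centre of the underside, z up. Stands among the tools on the fixed game board (22 mm high), neighbours' axes 80 mm apart or more. Fixed, far to the sides: orange housing with bowl (145 mm high), stone plate, green button.
Mind the look-alikes: they are no part of the job. Leave any pink look-alike of the tool_flat alone. What is shaped like the tool_oval but yellow is not meant.

How it is judged:
At the end, for the whole second after the job is handed in: Each tool stands in its own matching pocket: within 13 mm of the nest's centre, underside at most 3.5 mm above the pocket floor, within 7 degrees of upright, at rest, let go; both look-alikes stand upright and at rest within 15 mm of where they started (horizontal distance between tool_flat and nest_large_round below 0.013 m and z of tool_flat in the frame of nest_large_round between 0.004 and 0.0115 m and angle between each of tool_flat, tool_bellows, tool_square, tool_oval, levelling_foot, buffer_mount's own z axis and vertical below 0.12 rad and linear speed of each of tool_flat, tool_bellows, tool_square, tool_oval, levelling_foot, buffer_mount below 0.02 m/s and angular speed of each of tool_flat, tool_bellows, tool_square, tool_oval below 0.2 rad/s and contact force between each of tool_flat, tool_bellows, tool_square, tool_oval and the fingers below 0.05 N and horizontal distance between tool_bellows and nest_small_round below 0.013 m and z of tool_bellows in the frame of nest_small_round between 0.004 and 0.0115 m and horizontal distance between tool_square and nest_square below 0.013 m and z of tool_square in the frame of nest_square between 0.004 and 0.0115 m and horizontal distance between tool_oval and nest_slot below 0.013 m and z of tool_oval in the frame of nest_slot between 0.004 and 0.0115 m and distance of each of levelling_foot, buffer_mount from where it was at the start of the episode below 0.015 m); the robot touches nothing.
It fails at once if a look-alike (levelling foot or rubber buffer) is moved more than 15 mm or tipped (distance of any of levelling_foot, buffer_mount from where it was at the start of the episode above 0.015 m or angle between any of levelling_foot, buffer_mount's own z axis and vertical above 0.4 rad).
It fails at once if a vacuum tool is knocked or laid over (tilted more than about 45 degrees) (angle between any of tool_flat, tool_bellows, tool_square, tool_oval's own z axis and vertical above 0.8 rad).
It fails at once if a vacuum tool is dropped (falls free of the fingers for more than about 2 cm) or flung ((contact force between tool_flat and the fingers below 0.01 N and linear speed of tool_flat above 0.6 m/s) or (contact force between tool_bellows and the fingers below 0.01 N and linear speed of tool_bellows above 0.6 m/s) or (contact force between tool_square and the fingers below 0.01 N and linear speed of tool_square above 0.6 m/s) or (contact force between tool_oval and the fingers below 0.01 N and linear speed of tool_oval above 0.6 m/s)).
It also fails if it takes over 106 s, if anything falls off the work surface, if the arm or the gripper's body presses on something with over 40 N, if the wrist force passes 120 N, or if a joint passes its speed limit or range.

## Working session

There is one attempt and no reset: what is moved stays moved. The work goes in short steps, Python scripts to look and compute and a tool call to move; the robot and the scene stay as the last step left them, time stands still between calls to the robot, and variables do not carry over. Pictures are saved under pics/ and viewed, about 12 in all and at most 16, crops included, and the job is handed in when it is done.

Besides the shell and the picture viewer there is one more tool, called by a JSON object that holds its "name" and its "arguments", one argument or row to a line. send_rows: Moves the arm, as the interface text tells. Shift numbers are shares of 150 mm and turn numbers shares of 180 degrees, none past 1 either way. Its arguments: {"type":"object","properties":{"deltas":{"type":"array","items":{"type":"array","items":{"type":"number"}}},"squeeze":{"type":"number"}},"required":["deltas"]}

```bash
mkdir -p pics; cat > h.py <<'E'
import numpy as np, cv2
from bench import r
def shot(name,fn):
    f=r.grab_frame(name); np.save('pics/'+fn+'.npy',f,allow_pickle=True)
    cv2.imwrite('pics/'+fn+'.png',f['pixels'][:,:,::-1]); return f
def load(fn): return np.load('pics/'+fn+'.npy',allow_pickle=True).item()
def pix2w(f,uv,z):
    K=np.array(f['camera_matrix'],float);d=np.array(f['dist_coeffs'],float)
    n=cv2.undistortPoints(np.array(uv,float).reshape(-1,1,2),K,d).reshape(-1,2)
    R=cv2.Rodrigues(np.array(f['rvec'],float))[0];t=np.array(f['tvec'],float).ravel()
    c=-R.T@t; D=np.c_[n,np.ones(len(n))]@R
    return c+D*((z-c[2])/D[:,2])[:,None]
def w2pix(f,P):
    return cv2.projectPoints(np.array(P,float).reshape(-1,1,3),np.array(f['rvec'],float),np.array(f['tvec'],float),np.array(f['camera_matrix'],float),np.array(f['dist_coeffs'],float))[0].reshape(-1,2)
E
python3 - <<'E'
from h import *
for n in('top','scene'):
    f=shot(n,n+'0'); R=cv2.Rodrigues(np.array(f['rvec'],float))[0]; print(n,-R.T@np.array(f['tvec']).ravel(),R[2])
print(r.get_obs())
E
```

```text
top [0.40499725 0.00637749 1.05052229] [ 0.18260979  0.02983974 -0.98273254]
scene [ 1.34522305 -0.06101     0.77094474] [-0.71433805  0.09365383 -0.69350566]
{'clock': 0.1, 'joints': array([-1.29808661,  0.47773026,  0.02233721,  1.55633566, -0.01149946,
        1.1093299 , -0.08310827]), 'qvel': array([-2.49768104e-04, -1.54020059e-03, -2.04355756e-04, -1.87914909e-03,
        2.02602676e-05, -1.04306145e-03, -6.50059277e-04]), 'tau': array([ 4.63627293e-03, -5.97755992e+01,  1.61379408e+00, -2.81953222e+01,
        1.28211486e-02,  5.09066682e-03,  4.92083473e-06]), 'tcp_pos': array([0.25069232, 0.62616194, 0.24142138]), 'orientation': array([-5.94502765e-01, -3.08462634e+00,  2.61258736e-03]), 'contact_force': array([ 0.36064613, -0.34809034,  0.72870635]), 'moment': array([-0.03213754,  0.01990155,  0.01202341]), 'grip_width': 0.08516241642609283}
```

View pics/top0.png

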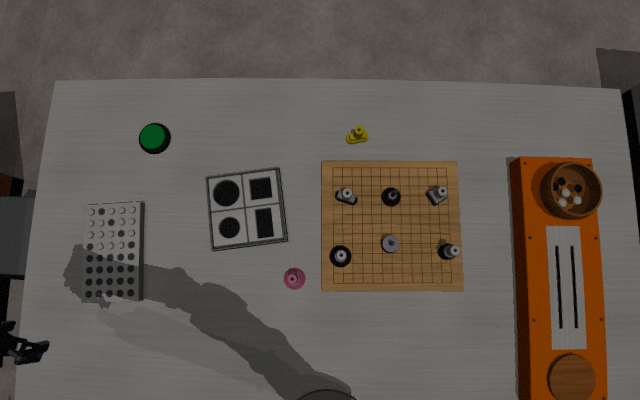

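View pics/scene0.png

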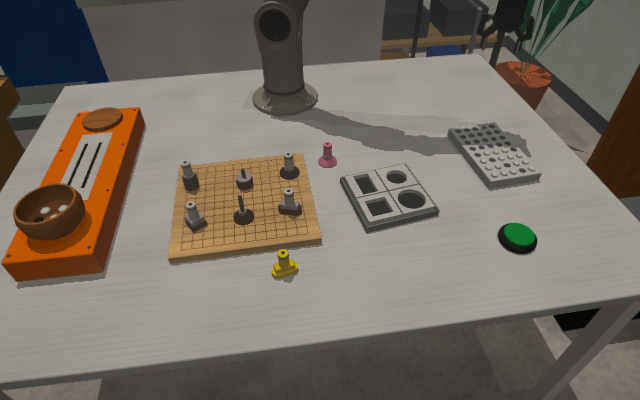

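```bash
python3 - <<'E'
import cv2
a=cv2.imread('pics/top0.png')
cv2.imwrite('pics/c1.png',cv2.resize(a[155:295,318:468],None,fx=5,fy=4.2*5/4.2*0+5 if 0 else 4.2,interpolation=cv2.INTER_CUBIC))
cv2.imwrite('pics/c2.png',cv2.resize(a[160:255,200:295],None,fx=6,fy=6,interpolation=cv2.INTER_CUBIC))
b=cv2.imread('pics/scene0.png')
cv2.imwrite('pics/c3.png',cv2.resize(b[145:265,165:325],None,fx=5,fy=5,interpolation=cv2.INTER_CUBIC))
E
```

```text
(no output)
```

View pics/c1.png

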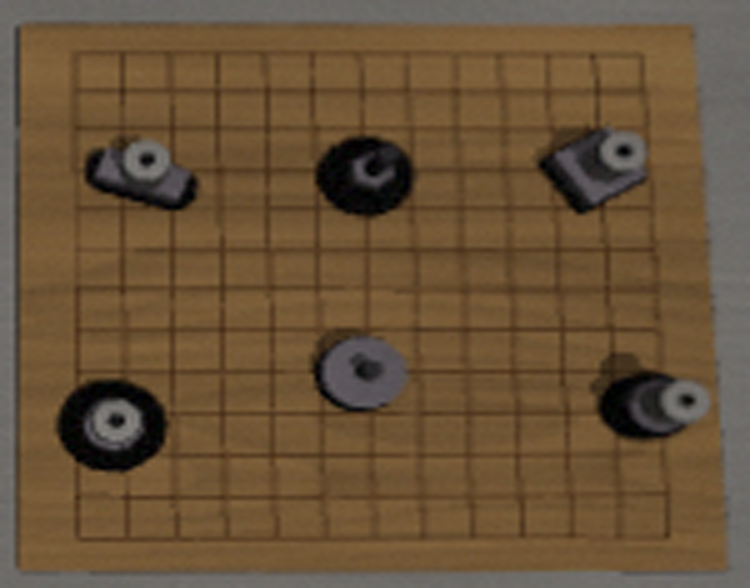

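View pics/c2.png

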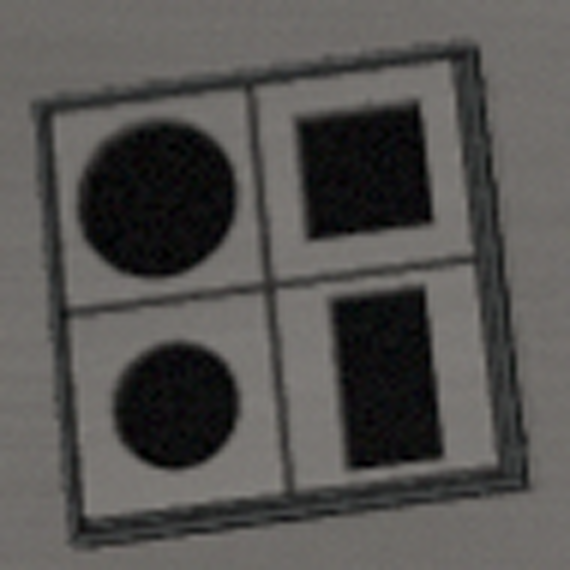

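View pics/c3.png

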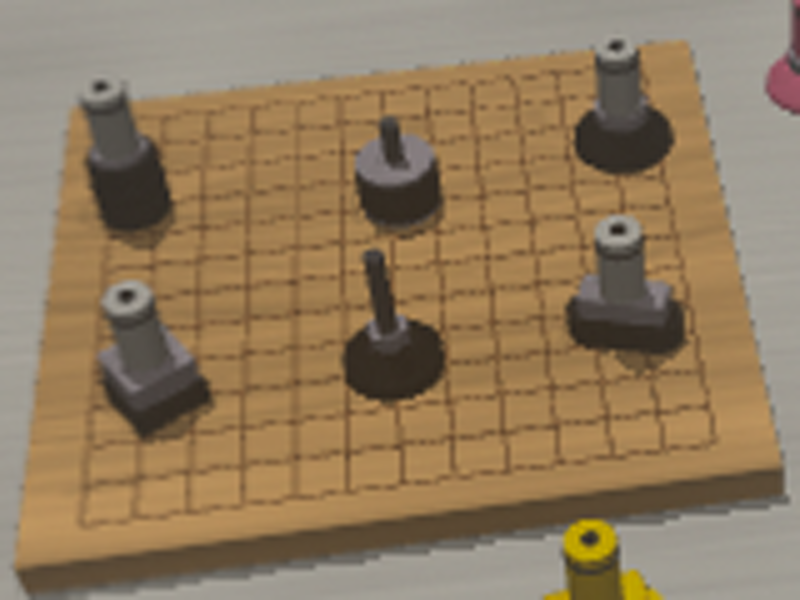

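```bash
cat > m.py <<'E'
from h import *
T=load('top0');S=load('scene0')
ct=lambda p:[318+(p[0]+.5)/5-.5,155+(p[1]+.5)/4.2-.5]
cs=lambda p:[165+(p[0]+.5)/5-.5,145+(p[1]+.5)/5-.5]
cn=lambda p:[200+(p[0]+.5)/6-.5,160+(p[1]+.5)/6-.5]
for n,a,b,h in[('flat',(116,421),(617,47),.066),('oval',(147,159),(618,229),.070),('square',(623,151),(127,297),.070),('bellows',(686,401),(101,88),.084)]:
    print(n,pix2w(T,ct(a),.022+h)[0].round(4),pix2w(S,cs(b),.022+h)[0].round(4))
for z in(.022,.026):
  P=pix2w(T,[cn(p) for p in[(158,198),(366,170),(177,405),(388,378)]],z);print(z,P.round(4).tolist(),np.linalg.norm(P[1]-P[0]),np.linalg.norm(P[2]-P[0]))
yaw=lambda A:np.degrees(np.arctan2(*(A[1]-A[0])[1::-1]))
print('oval yaw',yaw(pix2w(T,[ct((95,172)),ct((180,202))],.022)),yaw(pix2w(S,[cs((572,338)),cs((678,346))],.022)))
print('sq yaw',yaw(pix2w(T,[ct((541,165)),ct((583,211))],.022)),yaw(pix2w(S,[cs((109,388)),cs((145,438))],.022)),yaw(pix2w(S,[cs((145,438)),cs((209,396))],.022)))
print('slot',yaw(pix2w(T,[cn((332,295)),cn((347,469))],.022)),yaw(pix2w(T,[cn((428,285)),cn((443,460))],.022)),'nest edges',yaw(pix2w(T,[cn((53,118)),cn((85,523))],.022)))
print('board foot',pix2w(T,[ct((365,178))],.025),'buf',pix2w(T,[ct((362,375))],.05))
E
python3 m.py
python3 - <<'E'
from h import *
R=cv2.Rodrigues(r.get_obs()['orientation'])[0];print(R.round(4))
E
```

```text
flat [ 0.4471 -0.0234  0.088 ] [ 0.4512 -0.0213  0.088 ]
oval [ 0.5978 -0.0357  0.092 ] [ 0.6001 -0.0342  0.092 ]
square [ 0.6079 -0.2681  0.092 ] [ 0.6113 -0.2676  0.092 ]
bellows [ 0.4631 -0.2902  0.106 ] [ 0.4665 -0.289   0.106 ]
0.022 [[0.6046, 0.2799, 0.022], [0.6191, 0.1883, 0.022], [0.5135, 0.2653, 0.022], [0.5277, 0.1739, 0.022]] 0.09279125283172175 0.09225142928595102
0.026 [[0.6038, 0.2789, 0.026], [0.6183, 0.1876, 0.026], [0.513, 0.2643, 0.026], [0.5272, 0.1732, 0.026]] 0.0924303807204205 0.09189265658872964
oval yaw -111.90621746482029 75.20463918372758
sq yaw -143.1699955006756 28.91806004005071 128.4664279771284
slot -171.99196628526994 -172.42470471059696 nest edges -171.180573929202
board foot [[ 0.60191167 -0.15198038  0.025     ]] buf [[ 0.47864262 -0.14615714  0.05      ]]
[[-9.284e-01  3.717e-01 -5.000e-04]
 [ 3.717e-01  9.284e-01 -1.600e-03]
 [-1.000e-04 -1.700e-03 -1.000e+00]]
```

The board shows these at their top-camera pixels:
- **Oval tool:** (347,193).
- **Square tool:** (443,191).
- **Flat tool:** (341,255).
- **Bellows tool:** (455,250).
- **Levelling foot:** (391,197), thin stud. Leave it.
- **Buffer:** (390,244), thin stud. Leave it.

The pink cup at (294,278) and the yellow one at (357,134) are off the board and not meant. The two cameras agree within 4 mm on the four tools.

Pockets:
- **Large round:** (226,193).
- **Square:** (261,188).
- **Small round:** (230,228).
- **Slot:** (265,223).

First I square the jaws to world y and move in.

{"name": "send_rows", "arguments": {
  "deltas": [
    [0.8,-0.08,-0.06,0,0,0,-0.02],
    [0.8,-0.23,-0.19,0,0,0,-0.05],
    [0.8,-0.42,-0.35,0,0,0,-0.08],
    [0.8,-0.6,-0.5,0,0,0,-0.1],
    [0.8,-0.71,-0.59,0,0,0,-0.115],
    [0.8,-0.755,-0.631,0,0,0,-0.121],
    [0.8,-0.755,-0.631,0,0,0,-0.121]
  ],
  "squeeze": 50
}}

```text
clock: 0.68
tcp_pos: [0.323, 0.4937, 0.2421]
orientation: [0.007, 3.141, -0.003]
contact_force: [-0.3, -0.6, -0.1]
grip_width: 0.0683
```

{"name": "send_rows", "arguments": {
  "deltas": [
    [0.8,-0.06,-0.2,0,0,0,0],
    [0.8,-0.12,-0.45,0,0,0,0],
    [0.8,-0.17,-0.7,0,0,0,0],
    [0.8,-0.21,-0.95,0,0,0,0]
  ]
}}

```text
clock: 1.02
tcp_pos: [0.3519, 0.3538, 0.242]
orientation: [0.001, -3.141, -0.0]
contact_force: [0.5, -0.4, 0.4]
grip_width: 0.0682
```

{"name": "send_rows", "arguments": {
  "deltas": [
    [0.8,-0.06,-0.25,0,0,0,0],
    [0.8,-0.12,-0.5,0,0,0,0],
    [0.8,-0.17,-0.75,0,0,0,0],
    [0.8,-0.21,-0.95,0,0,0,0]
  ]
}}

```text
clock: 1.35
tcp_pos: [0.3836, 0.2099, 0.2422]
orientation: [-0.002, -3.141, 0.0]
contact_force: [0.1, 0.4, 0.2]
grip_width: 0.0682
```

{"name": "send_rows", "arguments": {
  "deltas": [
    [0.8,-0.06,-0.25,0,0,0,0],
    [0.8,-0.12,-0.5,0,0,0,0],
    [0.8,-0.17,-0.75,0,0,0,0],
    [0.8,-0.21,-0.9,0,0,0,0],
    [0.8,-0.21,-0.95,0,0,0,0],
    [0.8,-0.21,-0.95,0,0,0,0],
    [0.8,-0.21,-0.95,0,0,0,0]
  ]
}}

```text
clock: 1.93
tcp_pos: [0.415, 0.0705, 0.2423]
orientation: [0.0, -3.142, -0.001]
contact_force: [0.2, 0.4, 0.2]
grip_width: 0.0683
```

{"name": "send_rows", "arguments": {
  "deltas": [
    [0.8,-0.07,-0.2,0,0,0,0],
    [0.8,-0.15,-0.42,0,0,0,0],
    [0.8,-0.227,-0.62,0,0,0,0],
    [0.8,-0.227,-0.62,0.2,0,0,0],
    [0.8,-0.227,-0.62,0.4,0,0,0],
    [0.8,-0.227,-0.62,0.6,0,0,0],
    [0.8,-0.227,-0.62,0.733,0,0,0],
    [0.8,-0.227,-0.62,0.733,0,0,0],
    [0.8,-0.227,-0.62,0.733,0,0,0],
    [0.8,-0.227,-0.62,0.733,0,0,0]
  ]
}}

```text
clock: 2.77
tcp_pos: [0.4501, -0.0226, 0.1333]
orientation: [-0.002, 3.14, 0.001]
contact_force: [0.3, 0.2, -0.5]
grip_width: 0.068
```

```bash
python3 - <<'E'
from h import *
print(r.get_obs()['tcp_pos'], r.get_obs()['joints'].round(2))
f=shot('scene','s1')
a=f['pixels'][90:240,170:330,::-1]; cv2.imwrite('pics/s1c.png',cv2.resize(a,None,fx=4,fy=4,interpolation=cv2.INTER_CUBIC))
E
```

```text
[ 0.45005345 -0.02263486  0.13327745] [-0.38  0.27  0.34  2.2  -0.14  0.69  1.63]
```

View pics/s1c.png

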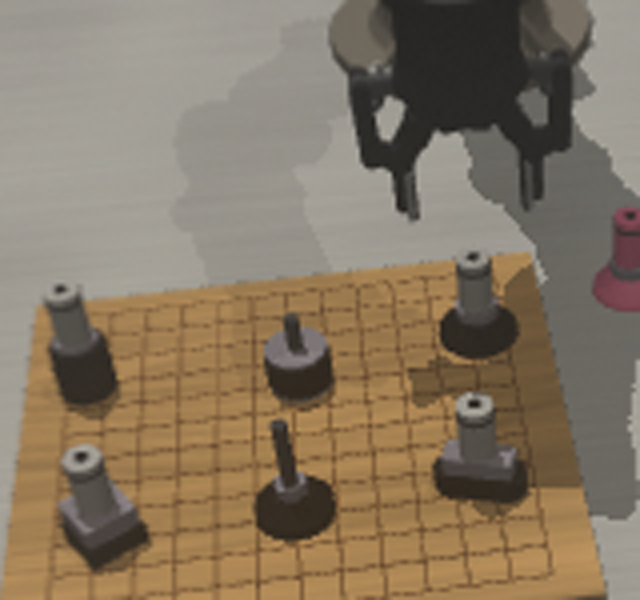

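The crop shows the open fingers (tips at 408,215 and 530,205) above and either side of the flat cup's plug (474,258). It is aligned, so I descend and grip.

{"name": "send_rows", "arguments": {
  "deltas": [
    [0.8,0,0,0.1,0,0,0],
    [0.8,0,0,0.25,0,0,0],
    [0.8,0,0,0.4,0,0,0],
    [0.8,0,0,0.475,0,0,0],
    [0.8,0,0,0.475,0,0,0],
    [0,0,0,0.475,0,0,0],
    [0,0,0,0.475,0,0,0],
    [0,0,0,0.475,0,0,0],
    [0,0,0,0.475,0,0,0],
    [0,0,0,0.475,0,0,0],
    [0,0,0,0.475,0,0,0],
    [0,0,0,0.475,0,0,0],
    [0,0,0,0.475,0,0,0]
  ]
}}

```text
clock: 3.9
tcp_pos: [0.45, -0.0236, 0.0624]
orientation: [0.001, 3.139, 0.001]
contact_force: [-0.7, 1.1, 8.5]
grip_width: 0.0228
```

{"name": "send_rows", "arguments": {
  "deltas": [
    [0,0,0,-0.1,0,0,0],
    [0,0,0,-0.25,0,0,0],
    [0,0,0,-0.45,0,0,0],
    [0,0,0,-0.65,0,0,0],
    [0,0,0,-0.8,0,0,0],
    [0,0,0,-0.8,0,0,0],
    [0,0,0,-0.8,0,0,0]
  ]
}}

```text
clock: 4.48
tcp_pos: [0.4499, -0.0236, 0.1826]
orientation: [0.001, 3.138, 0.002]
contact_force: [0.1, -0.4, -1.4]
grip_width: 0.0233
```

```bash
python3 - <<'E'
from h import *
f=shot('scene','s2')
a=f['pixels'][70:230,170:350,::-1]; cv2.imwrite('pics/s2c.png',cv2.resize(a,None,fx=3,fy=3,interpolation=cv2.INTER_CUBIC))
E
```

```text
(no output)
```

View pics/s2c.png

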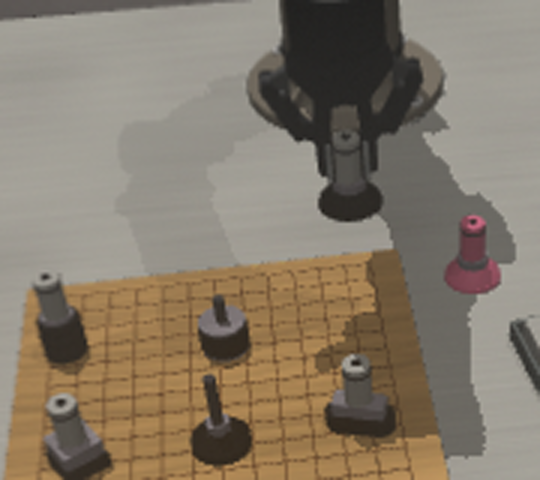

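The picture shows the flat tool hanging upright between the fingers at (347,190). Next I carry it to the large round pocket.

{"name": "send_rows", "arguments": {
  "deltas": [
    [0,-0.06,0.12,0,0,0,0],
    [0,-0.17,0.33,0,0,0,0],
    [0,-0.29,0.55,0,0,0,0],
    [0,-0.4,0.77,0,0,0,0],
    [0,-0.52,1.0,0,0,0,0]
  ]
}}

```text
clock: 4.95
tcp_pos: [0.5265, 0.127, 0.1794]
orientation: [-0.002, -3.139, 0.002]
contact_force: [1.3, 0.0, -0.6]
grip_width: 0.0225
```

{"name": "send_rows", "arguments": {
  "deltas": [
    [0,-0.12,0.23,0,0,0,0],
    [0,-0.24,0.46,0,0,0,0],
    [0,-0.35,0.69,0,0,0,0],
    [0,-0.46,0.88,0,0,0,0],
    [0,-0.52,1.0,0,0,0,0],
    [0,-0.52,1.0,0,0,0,0],
    [0,-0.52,1.0,0,0,0,0]
  ]
}}

```text
clock: 5.53
tcp_pos: [0.6042, 0.2768, 0.1785]
orientation: [0.002, -3.138, 0.003]
contact_force: [-0.2, -1.0, -0.9]
grip_width: 0.023
```

{"name": "send_rows", "arguments": {
  "deltas": [
    [0,-0.013,0.021,0.1,0,0,0],
    [0,-0.013,0.021,0.25,0,0,0],
    [0,-0.013,0.021,0.4,0,0,0],
    [0,-0.013,0.021,0.55,0,0,0],
    [0,-0.013,0.021,0.68,0,0,0],
    [0,-0.013,0.021,0.75,0,0,0],
    [0,-0.013,0.021,0.79,0,0,0],
    [0,-0.013,0.021,0.79,0,0,0]
  ]
}}

```text
clock: 6.2
tcp_pos: [0.6062, 0.2778, 0.0609]
orientation: [-0.003, -3.139, 0.003]
contact_force: [-0.2, 0.7, -1.5]
grip_width: 0.0228
```

{"name": "send_rows", "arguments": {
  "deltas": [
    [0,0,0,0.015,0,0,0],
    [0,0,0,0.03,0,0,0],
    [0,0,0,0.045,0,0,0],
    [0,0,0,0.06,0,0,0],
    [0,0,0,0.06,0,0,0],
    [0,0,0,0.06,0,0,0]
  ]
}}

```text
clock: 6.7
tcp_pos: [0.6072, 0.2792, 0.0537]
orientation: [0.001, 3.141, 0.0]
contact_force: [0.1, -0.7, -0.9]
grip_width: 0.0229
```

{"name": "send_rows", "arguments": {
  "deltas": [
    [0,0,0,0.01,0,0,0],
    [0,0,0,0.02,0,0,0],
    [0,0,0,0.02,0,0,0]
  ]
}}

```text
clock: 6.95
tcp_pos: [0.6074, 0.2793, 0.0534]
orientation: [-0.001, -3.142, -0.001]
contact_force: [-7.7, -2.5, 19.4]
grip_width: 0.0232
```

{"name": "send_rows", "arguments": {
  "deltas": [
    [0,0,0,0.01,0,0,0],
    [0,0,0,0.015,0,0,0],
    [0,0,0,0.015,0,0,0],
    [0,0,0,0.015,0,0,0]
  ]
}}

```text
clock: 7.28
tcp_pos: [0.6074, 0.2794, 0.0533]
orientation: [-0.001, -3.142, -0.003]
contact_force: [-13.5, -4.1, 35.7]
grip_width: 0.0228
```

{"name": "send_rows", "arguments": {
  "deltas": [
    [0,0,0,-0.02,0,0,0],
    [0,0,0,-0.03,0,0,0],
    [0.55,0,0,-0.03,0,0,0],
    [0.55,0,0,-0.03,0,0,0],
    [0.55,0,0,-0.03,0,0,0],
    [0.55,0,0,-0.03,0,0,0],
    [0.55,0,0,-0.03,0,0,0],
    [0.55,0,0,-0.2,0,0,0],
    [0.55,0,0,-0.4,0,0,0],
    [0.55,0,0,-0.7,0,0,0],
    [0.55,0,0,-1.0,0,0,0],
    [0.55,0,0,-1.0,0,0,0]
  ]
}}

```text
clock: 8.28
tcp_pos: [0.611, 0.2804, 0.2063]
orientation: [0.002, 3.131, 0.009]
contact_force: [1.7, -0.1, 0.7]
grip_width: 0.0471
```

```bash
python3 - <<'E'
from h import *
f=shot('scene','s3')
p=w2pix(f,[[.57,.23,.02]])[0].astype(int);print(p)
a=f['pixels'][p[1]-90:p[1]+60,p[0]-100:p[0]+100,::-1]; cv2.imwrite('pics/s3c.png',cv2.resize(a,None,fx=3,fy=3,interpolation=cv2.INTER_CUBIC))
E
```

```text
[388 192]
```

View pics/s3c.png

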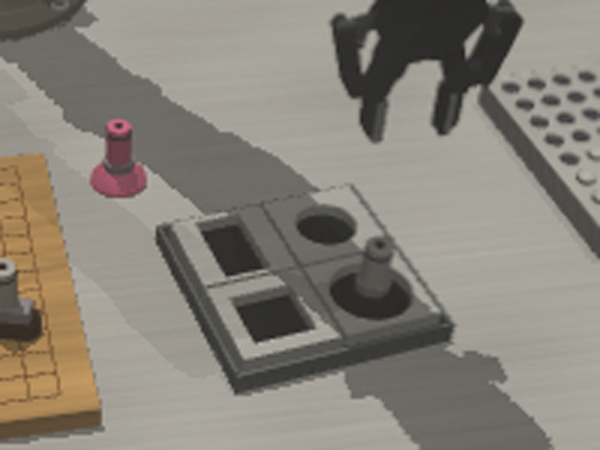

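The flat tool stands upright in the large round pocket, with its plug top at crop (377,244). I go for the oval tool next.

```bash
python3 - <<'E'
from h import *
f=load('s3')
for z in(.074,.079):print(pix2w(f,[288+377/3-.3,102+243/3-.3],z))
E
```

```text
[[0.60052622 0.28173501 0.074     ]]
[[0.60586881 0.2792761  0.079     ]]
```

{"name": "send_rows", "arguments": {
  "deltas": [
    [0.7,0,-0.12,0,0,0,0],
    [0.7,0,-0.36,0,0,0,0],
    [0.7,0,-0.6,0,0,0,0],
    [0.7,0,-0.84,0,0,0,0],
    [0.7,0,-1.0,0,0,0,0]
  ]
}}

```text
clock: 8.75
tcp_pos: [0.606, 0.1235, 0.1968]
orientation: [-0.007, -3.139, 0.005]
contact_force: [0.4, -0.3, 0.4]
grip_width: 0.0599
```

{"name": "send_rows", "arguments": {
  "deltas": [
    [0.7,0.02,-0.24,0,0,0,0],
    [0.7,0.04,-0.48,0,0,0,0],
    [0.7,0.05,-0.72,0,0,0,0],
    [0.7,0.05,-0.9,0,0,0,0],
    [0.7,0.05,-1.0,0,0,0,0],
    [0.7,0.05,-1.0,0,0,0,0],
    [0.7,0.05,-1.0,0,0,0,0]
  ]
}}

```text
clock: 9.33
tcp_pos: [0.5985, -0.0221, 0.1971]
orientation: [-0.005, -3.139, 0.0]
contact_force: [-0.3, 0.8, 0.3]
grip_width: 0.0595
```

{"name": "send_rows", "arguments": {
  "deltas": [
    [0.7,0,-0.087,0,0,0,0],
    [0.7,0,-0.087,0.15,0,0,0],
    [0.7,0,-0.087,0.35,0,0,0],
    [0.7,0,-0.087,0.5,0,0,0],
    [0.7,0,-0.087,0.5,0,0,0],
    [0.7,0,-0.087,0.5,0,0,0]
  ]
}}

```text
clock: 9.83
tcp_pos: [0.5986, -0.0332, 0.1223]
orientation: [0.001, -3.138, 0.0]
contact_force: [0.5, 0.3, 1.1]
grip_width: 0.0599
```

{"name": "send_rows", "arguments": {
  "deltas": [
    [0.7,0,-0.012,0.1,0,0,0],
    [0.7,0,-0.012,0.25,0,0,0],
    [0.7,0,-0.012,0.375,0,0,0],
    [0.7,0,-0.012,0.375,0,0,0],
    [0,0,-0.012,0.375,0,0,0],
    [0,0,-0.012,0.375,0,0,0],
    [0,0,-0.012,0.375,0,0,0],
    [0,0,-0.012,0.375,0,0,0],
    [0,0,-0.012,0.375,0,0,0],
    [0,0,-0.012,0.375,0,0,0],
    [0,0,-0.012,0.375,0,0,0]
  ]
}}

```text
clock: 10.75
tcp_pos: [0.6011, -0.0357, 0.0692]
orientation: [0.001, 3.138, 0.001]
contact_force: [0.1, 0.3, 7.8]
grip_width: 0.0225
```

{"name": "send_rows", "arguments": {
  "deltas": [
    [0,0,0,-0.1,0,0,0],
    [0,0,0,-0.25,0,0,0],
    [0,0,0,-0.45,0,0,0],
    [0,0,0,-0.65,0,0,0],
    [0,0,0,-0.8,0,0,0],
    [0,0,0,-0.8,0,0,0],
    [0,0,0,-0.8,0,0,0]
  ]
}}

```text
clock: 11.33
tcp_pos: [0.6004, -0.0357, 0.189]
orientation: [0.001, 3.138, 0.001]
contact_force: [-0.1, -0.6, -1.7]
grip_width: 0.0229
```

```bash
python3 - <<'E'
from h import *
print(r.get_obs()['joints'].round(2))
f=shot('scene','s4')
p=w2pix(f,[[.599,-.035,.15]])[0].astype(int);print(p)
a=f['pixels'][p[1]-60:p[1]+60,p[0]-80:p[0]+80,::-1]; cv2.imwrite('pics/s4c.png',cv2.resize(a,None,fx=4,fy=4,interpolation=cv2.INTER_CUBIC))
E
```

```text
[-0.3   0.42  0.34  1.81 -0.17  0.93  1.68]
[286 171]
```

View pics/s4c.png

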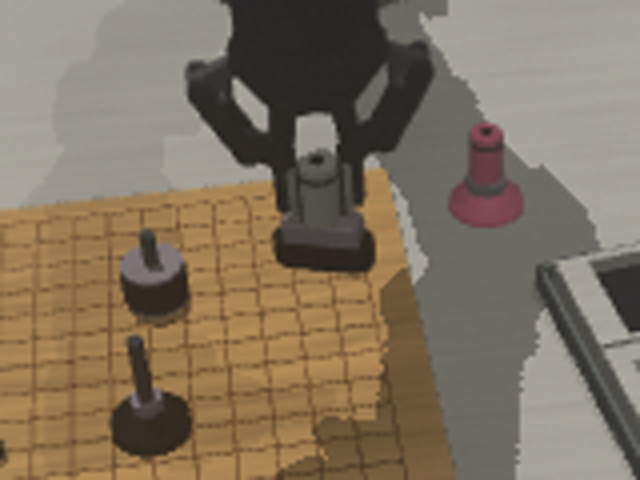

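The crop shows the oval tool held upright, with its cup's bottom edge running from about (278,262) to (372,270). I use that edge for its yaw.

```bash
python3 - <<'E'
from h import *
f=load('s4');c=lambda x,y:[286-80+(x+.5)/4-.5,171-60+(y+.5)/4-.5]
for a,b,z in[((282,264),(367,271),.142),((280,232),(372,241),.156)]:
    A=pix2w(f,[c(*a),c(*b)],z);d=A[1]-A[0];print(np.degrees(np.arctan2(d[1],d[0])),np.linalg.norm(d))
E
```

```text
73.9048146466226 0.050180194510723086
72.38590103825882 0.05451846899423413
```

{"name": "send_rows", "arguments": {
  "deltas": [
    [0,0.03,0.1,0,0,0,0],
    [0,0.08,0.27,0,0,0,0],
    [0,0.14,0.48,0,0,0,0],
    [0,0.2,0.7,0,0,0,0]
  ]
}}

```text
clock: 11.72
tcp_pos: [0.568, 0.0692, 0.1854]
orientation: [-0.005, -3.139, 0.002]
contact_force: [0.1, 1.3, -1.6]
grip_width: 0.0226
```

{"name": "send_rows", "arguments": {
  "deltas": [
    [0,0.07,0.18,0,0,0,0.03],
    [0,0.14,0.35,0,0,0,0.066],
    [0,0.2,0.5,0,0,0,0.102],
    [0,0.25,0.62,0,0,0,0.138],
    [0,0.277,0.69,0,0,0,0.174],
    [0,0.277,0.705,0,0,0,0.21],
    [0,0.277,0.705,0,0,0,0.246],
    [0,0.277,0.705,0,0,0,0.282],
    [0,0.277,0.705,0,0,0,0.318],
    [0,0.277,0.705,0,0,0,0.345],
    [0,0.277,0.705,0,0,0,0.358],
    [0,0.277,0.705,0,0,0,0.358],
    [0,0.277,0.705,0,0,0,0.358]
  ]
}}

```text
clock: 12.8
tcp_pos: [0.5272, 0.1749, 0.1859]
orientation: [-1.673, -2.658, 0.003]
contact_force: [-0.1, -0.2, -1.0]
grip_width: 0.0227
```

```bash
cat >> h.py <<'E'
def go(x,y,z):
    o=r.get_obs();R=cv2.Rodrigues(o['orientation'])[0];print(o['tcp_pos'].round(4),'shift',(R.T@(np.array([x,y,z])-o['tcp_pos'])/.15).round(3),'yaw',np.degrees(np.arctan2(R[1,0],R[0,0])).round(1),'tilt',np.degrees(np.arccos(-R[2,2])).round(2),'j',o['joints'].round(2))
E
python3 -c "
from h import *
go(.529,.175,.075)"
```

```text
[0.5272 0.1749 0.1859] shift [-0.004  0.013  0.739] yaw 115.6 tilt 0.14 j [-0.86  0.38  0.54  1.93 -0.24  0.9   0.25]
```

{"name": "send_rows", "arguments": {
  "deltas": [
    [0,-0.004,0.013,0.1,0,0,0],
    [0,-0.004,0.013,0.25,0,0,0],
    [0,-0.004,0.013,0.4,0,0,0],
    [0,-0.004,0.013,0.55,0,0,0],
    [0,-0.004,0.013,0.65,0,0,0],
    [0,-0.004,0.013,0.7,0,0,0],
    [0,-0.004,0.013,0.7,0,0,0]
  ]
}}

```text
clock: 13.38
tcp_pos: [0.5287, 0.1748, 0.0802]
orientation: [-1.674, -2.656, 0.005]
contact_force: [-0.7, 0.0, -1.5]
grip_width: 0.0228
```

```bash
python3 - <<'E'
from h import *
go(.529,.175,.061)
f=shot('scene','s5')
p=w2pix(f,[[.55,.21,.03]])[0].astype(int)
a=f['pixels'][p[1]-60:p[1]+50,p[0]-80:p[0]+80,::-1]; cv2.imwrite('pics/s5c.png',cv2.resize(a,None,fx=4,fy=4,interpolation=cv2.INTER_CUBIC))
E
```

```text
[0.5287 0.1748 0.0802] shift [0.    0.003 0.128] yaw 115.6 tilt 0.22 j [-0.78  0.54  0.45  1.99 -0.36  0.7   0.34]
```

View pics/s5c.png

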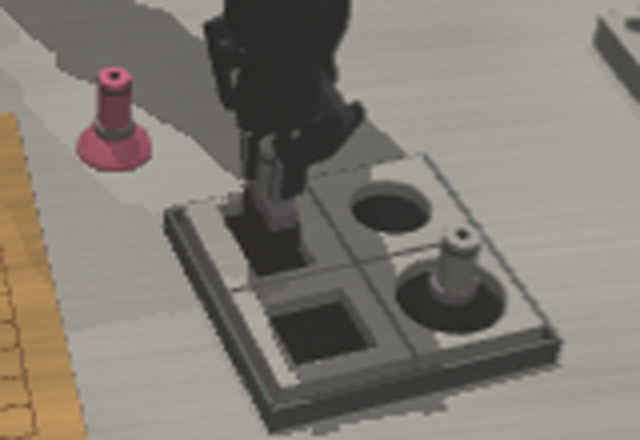

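The crop shows the oval cup lined up over the slot at (268,235), so I set it down slowly.

{"name": "send_rows", "arguments": {
  "deltas": [
    [0,0,0,0.02,0,0,0],
    [0,0,0,0.04,0,0,0],
    [0,0,0,0.06,0,0,0],
    [0,0,0,0.08,0,0,0],
    [0,0,0,0.1,0,0,0],
    [0,0,0,0.115,0,0,0],
    [0,0,0,0.115,0,0,0]
  ]
}}

```text
clock: 14.02
tcp_pos: [0.5298, 0.1754, 0.0644]
orientation: [-1.675, -2.657, 0.001]
contact_force: [0.2, -0.1, -1.2]
grip_width: 0.0228
```

{"name": "send_rows", "arguments": {
  "deltas": [
    [0,0,0,0.01,0,0,0],
    [0,0,0,0.02,0,0,0],
    [0,0,0,0.02,0,0,0]
  ]
}}

```text
clock: 14.27
tcp_pos: [0.5299, 0.1754, 0.0616]
orientation: [-1.676, -2.657, 0.0]
contact_force: [-0.4, -0.4, -0.7]
grip_width: 0.023
```

{"name": "send_rows", "arguments": {
  "deltas": [
    [0,0,0,0.01,0,0,0],
    [0,0,0,0.02,0,0,0],
    [0,0,0,0.02,0,0,0]
  ]
}}

```text
clock: 14.52
tcp_pos: [0.5303, 0.1755, 0.0602]
orientation: [-1.676, -2.656, -0.001]
contact_force: [-5.4, -0.3, 14.0]
grip_width: 0.023
```

{"name": "send_rows", "arguments": {
  "deltas": [
    [0,0,0,-0.015,0,0,0],
    [0.55,0,0,-0.015,0,0,0],
    [0.55,0,0,-0.015,0,0,0],
    [0.55,0,0,-0.015,0,0,0],
    [0.55,0,0,-0.015,0,0,0],
    [0.55,0,0,-0.2,0,0,0],
    [0.55,0,0,-0.45,0,0,0],
    [0.55,0,0,-0.7,0,0,0],
    [0.55,0,0,-0.95,0,0,-0.036],
    [0.55,0,0,-1,0,0,-0.072],
    [0.55,0,0,-1,0,0,-0.108],
    [0.55,0,0,-1,0,0,-0.144],
    [0.55,0,0,-1,0,0,-0.18],
    [0.55,0,0,-1,0,0,-0.216],
    [0.55,0,0,-1,0,0,-0.252],
    [0.55,0,0,-1,0,0,-0.288],
    [0.55,0,0,-1,0,0,-0.324],
    [0.55,0,0,-1,0,0,-0.35],
    [0.55,0,0,-1,0,0,-0.358],
    [0.55,0,0,-1,0,0,-0.358]
  ]
}}

```text
clock: 16.18
tcp_pos: [0.53, 0.1752, 0.2087]
orientation: [-0.003, -3.141, -0.0]
contact_force: [-0.2, 0.4, 0.0]
grip_width: 0.0468
```

```bash
python3 - <<'E'
from h import *
go(.6095,-.268,.2)
f=shot('scene','s6')
p=w2pix(f,[[.55,.21,.03]])[0].astype(int)
a=f['pixels'][p[1]-60:p[1]+50,p[0]-80:p[0]+80,::-1]; cv2.imwrite('pics/s6c.png',cv2.resize(a,None,fx=4,fy=4,interpolation=cv2.INTER_CUBIC))
E
```

```text
[0.53   0.1752 0.2087] shift [-0.535 -2.954  0.058] yaw 179.9 tilt 0.02 j [-0.68  0.33  0.31  1.89 -0.12  0.94  1.26]
```

View pics/s6c.png

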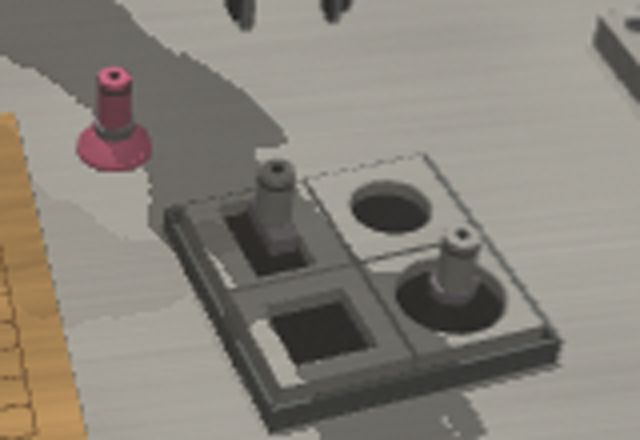

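The oval tool stands in the slot, plug top at (276,170), upright. That makes 11 pictures viewed. I go to the square tool.

{"name": "send_rows", "arguments": {
  "deltas": [
    [0.7,-0.02,-0.12,0,0,0,0],
    [0.7,-0.06,-0.36,0,0,0,0],
    [0.7,-0.1,-0.6,0,0,0,0],
    [0.7,-0.14,-0.8,0,0,0,0],
    [0.7,-0.178,-0.98,0,0,0,0]
  ]
}}

```text
clock: 16.65
tcp_pos: [0.5567, 0.026, 0.2089]
orientation: [0.007, 3.141, -0.001]
contact_force: [-0.6, 0.5, -0.2]
grip_width: 0.0598
```

{"name": "send_rows", "arguments": {
  "deltas": [
    [0.7,-0.04,-0.24,0,0,0,0],
    [0.7,-0.08,-0.48,0,0,0,0],
    [0.7,-0.13,-0.74,0,0,0,0],
    [0.7,-0.178,-0.98,0,0,0,0]
  ]
}}

```text
clock: 16.98
tcp_pos: [0.5833, -0.1207, 0.2089]
orientation: [0.005, 3.141, -0.0]
contact_force: [0.8, 0.9, -0.1]
grip_width: 0.0601
```

{"name": "send_rows", "arguments": {
  "deltas": [
    [0.7,-0.04,-0.24,0,0,0,0],
    [0.7,-0.08,-0.48,0,0,0,0],
    [0.7,-0.13,-0.72,0,0,0,0],
    [0.7,-0.178,-0.9,0,0,0,0],
    [0.7,-0.178,-0.98,0,0,0,0],
    [0.7,-0.178,-0.98,0.2,0,0,0],
    [0.7,-0.178,-0.98,0.4,0,0,0],
    [0.7,-0.178,-0.98,0.5,0,0,0],
    [0.7,-0.178,-0.98,0.5,0,0,0],
    [0.7,-0.178,-0.98,0.5,0,0,0]
  ]
}}

```text
clock: 17.82
tcp_pos: [0.6095, -0.2648, 0.1332]
orientation: [-0.002, -3.14, -0.001]
contact_force: [0.1, 0.8, 0.8]
grip_width: 0.06
```

```bash
python3 -c "
from h import *
go(.6095,-.268,.068)"
```

```text
[ 0.6095 -0.2648  0.1332] shift [-0.001 -0.022  0.435] yaw 179.9 tilt 0.11 j [ 0.04  0.6   0.39  1.69 -0.28  0.91  2.12]
```

{"name": "send_rows", "arguments": {
  "deltas": [
    [0.7,0,-0.022,0.1,0,0,0],
    [0.7,0,-0.022,0.25,0,0,0],
    [0.7,0,-0.022,0.38,0,0,0],
    [0.7,0,-0.022,0.435,0,0,0],
    [0.7,0,-0.022,0.435,0,0,0],
    [0,0,-0.022,0.435,0,0,0],
    [0,0,-0.022,0.435,0,0,0],
    [0,0,-0.022,0.435,0,0,0],
    [0,0,-0.022,0.435,0,0,0],
    [0,0,-0.022,0.435,0,0,0],
    [0,0,-0.022,0.435,0,0,0],
    [0,0,-0.022,0.435,0,0,0]
  ]
}}

```text
clock: 18.82
tcp_pos: [0.611, -0.2694, 0.0703]
orientation: [0.001, 3.139, -0.001]
contact_force: [-0.7, -0.1, 6.7]
grip_width: 0.0227
```

{"name": "send_rows", "arguments": {
  "deltas": [
    [0,0,0,-0.1,0,0,0],
    [0,0,0,-0.25,0,0,0],
    [0,0,0,-0.45,0,0,0],
    [0,0,0,-0.65,0,0,0],
    [0,0,0,-0.8,0,0,0],
    [0,0,0,-0.8,0,0,0],
    [0,0,0,-0.8,0,0,0]
  ]
}}

```text
clock: 19.4
tcp_pos: [0.6105, -0.2693, 0.1909]
orientation: [0.001, 3.138, -0.001]
contact_force: [-0.4, 0.7, -0.7]
grip_width: 0.0228
```

```bash
python3 - <<'E'
from h import *
go(.62,.189,.1885)
f=shot('scene','s7')
p=w2pix(f,[[.61,-.268,.15]])[0].astype(int);print(p)
a=f['pixels'][p[1]-50:p[1]+70,p[0]-80:p[0]+80,::-1]; cv2.imwrite('pics/s7c.png',cv2.resize(a,None,fx=5,fy=5,interpolation=cv2.INTER_CUBIC))
E
```

```text
[ 0.6105 -0.2693  0.1909] shift [-0.06   3.056  0.013] yaw 180.0 tilt 0.2 j [ 0.03  0.54  0.42  1.65 -0.25  1.    2.1 ]
[184 185]
```

View pics/s7c.png

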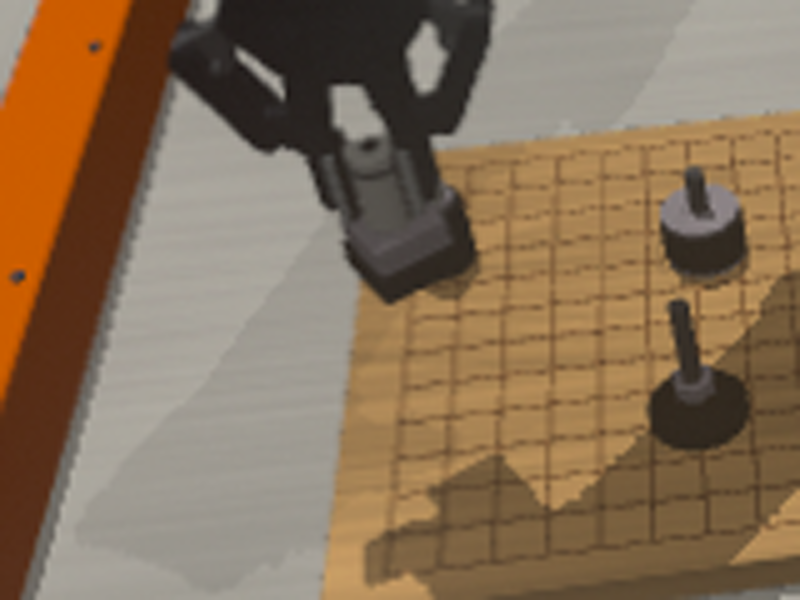

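The square pad hangs upright, with its bottom corners at (350,260), (390,300) and (475,265). I compute its yaw and start the carry.

```bash
python3 - <<'E'
from h import *
f=load('s7');c=lambda x,y:[184-80+(x+.5)/5-.5,185-50+(y+.5)/5-.5]
A=pix2w(f,[c(350,260),c(390,301),c(475,264)],.143)
for d in(A[1]-A[0],A[2]-A[1]):print(np.degrees(np.arctan2(d[1],d[0]))%90,np.linalg.norm(d))
B=pix2w(f,[c(345,223),c(396,262),c(460,226)],.157)
for d in(B[1]-B[0],B[2]-B[1]):print(np.degrees(np.arctan2(d[1],d[0]))%90,np.linalg.norm(d))
E
```

```text
33.97131537176796 0.03736449388774054
27.77747782643543 0.04113472851000187
39.78093066574599 0.040195961216075375
37.24585298141041 0.03371300973733427
```

{"name": "send_rows", "arguments": {
  "deltas": [
    [0,0,0.12,0,0,0,0],
    [0,-0.01,0.33,0,0,0,0],
    [0,-0.01,0.55,0,0,0,0],
    [0,-0.02,0.78,0,0,0,0],
    [0,-0.02,1.0,0,0,0,0]
  ]
}}

```text
clock: 19.87
tcp_pos: [0.6117, -0.1169, 0.1868]
orientation: [-0.001, -3.138, -0.001]
contact_force: [0.2, -0.3, -1.6]
grip_width: 0.0228
```

{"name": "send_rows", "arguments": {
  "deltas": [
    [0,0,0.24,0,0,0,0],
    [0,-0.01,0.48,0,0,0,0],
    [0,-0.01,0.72,0,0,0,0],
    [0,-0.02,0.9,0,0,0,0],
    [0,-0.02,1.0,0,0,0,0],
    [0,-0.02,1.0,0,0,0,0]
  ]
}}

```text
clock: 20.37
tcp_pos: [0.6148, 0.0371, 0.1866]
orientation: [0.011, -3.138, -0.003]
contact_force: [-0.8, 0.0, -2.7]
grip_width: 0.0227
```

{"name": "send_rows", "arguments": {
  "deltas": [
    [0,0,0.15,0,0,0,0.03],
    [0,-0.01,0.38,0,0,0,0.06],
    [0,-0.02,0.6,0,0,0,0.09],
    [0,-0.03,0.8,0,0,0,0.12],
    [0,-0.035,0.95,0,0,0,0.145],
    [0,-0.035,1.0,0,0,0,0.145],
    [0,-0.035,1.0,0,0,0,0.145],
    [0,-0.035,1.0,0,0,0,0.145]
  ]
}}

```text
clock: 21.03
tcp_pos: [0.6211, 0.179, 0.1878]
orientation: [-0.709, -3.06, 0.004]
contact_force: [-0.9, 0.6, -2.5]
grip_width: 0.0227
```

```bash
python3 -c "
from h import *
go(.62,.189,.081)"
```

```text
[0.6211 0.179  0.1878] shift [0.035 0.058 0.712] yaw 153.9 tilt 0.14 j [-0.71  0.52  0.47  1.7  -0.27  0.99  0.97]
```

{"name": "send_rows", "arguments": {
  "deltas": [
    [0,0.035,0.058,0.1,0,0,0],
    [0,0.035,0.058,0.25,0,0,0],
    [0,0.035,0.058,0.4,0,0,0],
    [0,0.035,0.058,0.55,0,0,0],
    [0,0.035,0.058,0.65,0,0,0],
    [0,0.035,0.058,0.7,0,0,0],
    [0,0.035,0.058,0.7,0,0,0]
  ]
}}

```text
clock: 21.62
tcp_pos: [0.6196, 0.188, 0.0819]
orientation: [-0.714, -3.057, 0.005]
contact_force: [-0.8, 0.9, -0.9]
grip_width: 0.0226
```

```bash
python3 - <<'E'
from h import *
go(.62,.189,.063)
f=shot('scene','s8')
p=w2pix(f,[[.58,.21,.03]])[0].astype(int)
a=f['pixels'][p[1]-60:p[1]+50,p[0]-80:p[0]+80,::-1]; cv2.imwrite('pics/s8c.png',cv2.resize(a,None,fx=4,fy=4,interpolation=cv2.INTER_CUBIC))
E
```

```text
[0.6196 0.188  0.0819] shift [0.    0.008 0.126] yaw 153.7 tilt 0.22 j [-0.68  0.65  0.41  1.76 -0.34  0.8   1.  ]
```

View pics/s8c.png

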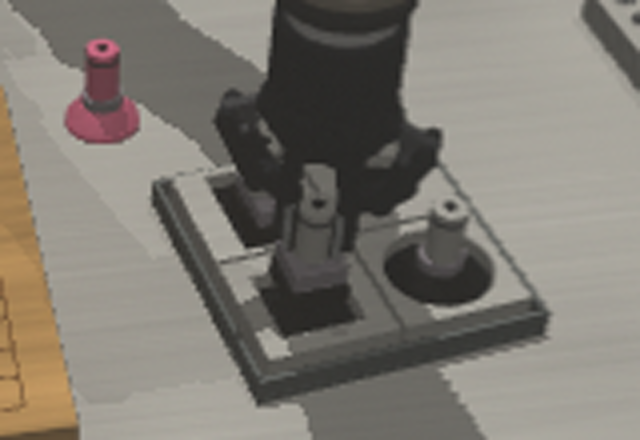

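The crop shows the square pad lined up over its pocket at (312,290), parallel to the sides. I lower it.

{"name": "send_rows", "arguments": {
  "deltas": [
    [0,0,0.008,0.02,0,0,0],
    [0,0,0.008,0.04,0,0,0],
    [0,0,0.008,0.06,0,0,0],
    [0,0,0.008,0.08,0,0,0],
    [0,0,0.008,0.1,0,0,0],
    [0,0,0.008,0.12,0,0,0],
    [0,0,0.008,0.12,0,0,0]
  ]
}}

```text
clock: 22.25
tcp_pos: [0.6206, 0.1922, 0.0649]
orientation: [-0.71, -3.059, 0.001]
contact_force: [0.4, -0.5, -0.6]
grip_width: 0.0228
```

{"name": "send_rows", "arguments": {
  "deltas": [
    [0,0,0,0.01,0,0,0],
    [0,0,0,0.02,0,0,0],
    [0,0,0,0.02,0,0,0]
  ]
}}

```text
clock: 22.5
tcp_pos: [0.6209, 0.1922, 0.0623]
orientation: [-0.71, -3.06, 0.0]
contact_force: [-1.0, 0.7, -1.4]
grip_width: 0.0225
```

{"name": "send_rows", "arguments": {
  "deltas": [
    [0,0,-0.015,0.01,0,0,0],
    [0,0,-0.015,0.02,0,0,0],
    [0,0,-0.015,0.02,0,0,0]
  ]
}}

```text
clock: 22.75
tcp_pos: [0.6205, 0.1909, 0.0613]
orientation: [0.71, 3.06, 0.003]
contact_force: [-4.0, 0.8, 10.9]
grip_width: 0.0224
```

Seated at the expected height. I release, lift and turn back.

{"name": "send_rows", "arguments": {
  "deltas": [
    [0,0,0,-0.012,0,0,0],
    [0.55,0,0,-0.012,0,0,0],
    [0.55,0,0,-0.012,0,0,0],
    [0.55,0,0,-0.012,0,0,0],
    [0.55,0,0,-0.012,0,0,0],
    [0.55,0,0,-0.2,0,0,0],
    [0.55,0,0,-0.45,0,0,0],
    [0.55,0,0,-0.7,0,0,0],
    [0.55,0,0,-0.95,0,0,-0.036],
    [0.55,0,0,-1,0,0,-0.072],
    [0.55,0,0,-1,0,0,-0.108],
    [0.55,0,0,-1,0,0,-0.145],
    [0.55,0,0,-1,0,0,-0.145],
    [0.55,0,0,-1,0,0,-0.145]
  ]
}}

```text
clock: 23.92
tcp_pos: [0.62, 0.19, 0.2094]
orientation: [-0.007, -3.141, -0.0]
contact_force: [-0.1, 0.8, -0.0]
grip_width: 0.0469
```

```bash
python3 -c "
from h import *
go(.465,-.2895,.21)"
```

```text
[0.62   0.19   0.2094] shift [ 1.019 -3.201 -0.004] yaw 179.7 tilt 0.03 j [-0.66  0.48  0.37  1.68 -0.2   1.02  1.34]
```

{"name": "send_rows", "arguments": {
  "deltas": [
    [0.7,0.04,-0.12,0,0,0,0],
    [0.7,0.11,-0.34,0,0,0,0],
    [0.7,0.18,-0.57,0,0,0,0],
    [0.7,0.255,-0.8,0,0,0,0]
  ]
}}

```text
clock: 24.25
tcp_pos: [0.5811, 0.0692, 0.2091]
orientation: [-0.006, -3.141, 0.001]
contact_force: [0.3, -0.4, -0.1]
grip_width: 0.0596
```

{"name": "send_rows", "arguments": {
  "deltas": [
    [0.7,0.08,-0.24,0,0,0,0],
    [0.7,0.16,-0.5,0,0,0,0],
    [0.7,0.255,-0.8,0,0,0,0]
  ]
}}

```text
clock: 24.5
tcp_pos: [0.5443, -0.0457, 0.2093]
orientation: [-0.006, -3.141, -0.0]
contact_force: [0.3, -0.2, -0.6]
grip_width: 0.0599
```

{"name": "send_rows", "arguments": {
  "deltas": [
    [0.7,0.08,-0.24,0,0,0,0],
    [0.7,0.16,-0.5,0,0,0,0],
    [0.7,0.255,-0.8,0,0,0,0]
  ]
}}

```text
clock: 24.75
tcp_pos: [0.5076, -0.1606, 0.2094]
orientation: [-0.006, -3.141, -0.0]
contact_force: [1.6, -0.3, 0.4]
grip_width: 0.0595
```

{"name": "send_rows", "arguments": {
  "deltas": [
    [0.7,0.08,-0.24,0,0,0,0],
    [0.7,0.16,-0.5,0,0,0,0],
    [0.7,0.23,-0.72,0,0,0,0],
    [0.7,0.255,-0.8,0,0,0,0],
    [0.7,0.255,-0.8,0.2,0,0,0],
    [0.7,0.255,-0.8,0.4,0,0,0],
    [0.7,0.255,-0.8,0.45,0,0,0],
    [0.7,0.255,-0.8,0.45,0,0,0],
    [0.7,0.255,-0.8,0.45,0,0,0]
  ]
}}

```text
clock: 25.5
tcp_pos: [0.4702, -0.2791, 0.1424]
orientation: [-0.003, -3.141, 0.0]
contact_force: [0.0, 0.1, 0.8]
grip_width: 0.0598
```

```bash
python3 -c "
from h import *
go(.465,-.2895,.082)"
```

```text
[ 0.4702 -0.2791  0.1424] shift [ 0.034 -0.069  0.403] yaw 179.9 tilt 0.04 j [ 0.04  0.42  0.49  1.98 -0.27  0.8   2.25]
```

{"name": "send_rows", "arguments": {
  "deltas": [
    [0.7,0.034,-0.069,0,0,0,0],
    [0.7,0.034,-0.069,0,0,0,0],
    [0.7,0.034,-0.069,0.1,0,0,0],
    [0.7,0.034,-0.069,0.1,0,0,0]
  ]
}}

```text
clock: 25.83
tcp_pos: [0.4645, -0.2897, 0.1268]
orientation: [-0.003, -3.141, -0.0]
contact_force: [-0.2, 0.1, 0.2]
grip_width: 0.0596
```

```bash
python3 -c "
from h import *
go(.465,-.2895,.082)"
```

```text
[ 0.4645 -0.2897  0.1268] shift [-0.004  0.001  0.299] yaw 179.9 tilt 0.03 j [ 0.07  0.45  0.48  1.99 -0.29  0.77  2.28]
```

{"name": "send_rows", "arguments": {
  "deltas": [
    [0.7,0,0,0.08,0,0,0],
    [0.7,0,0,0.2,0,0,0],
    [0.7,0,0,0.3,0,0,0],
    [0.7,0,0,0.3,0,0,0],
    [0,0,0,0.3,0,0,0],
    [0,0,0,0.3,0,0,0],
    [0,0,0,0.3,0,0,0],
    [0,0,0,0.3,0,0,0],
    [0,0,0,0.3,0,0,0],
    [0,0,0,0.3,0,0,0],
    [0,0,0,0.3,0,0,0]
  ]
}}

```text
clock: 26.75
tcp_pos: [0.4657, -0.2899, 0.0831]
orientation: [0.001, 3.14, -0.001]
contact_force: [-0.6, -0.5, 5.6]
grip_width: 0.023
```

{"name": "send_rows", "arguments": {
  "deltas": [
    [0,0,0,-0.1,0,0,0],
    [0,0,0,-0.25,0,0,0],
    [0,0,0,-0.45,0,0,0],
    [0,0,0,-0.65,0,0,0],
    [0,0,0,-0.85,0,0,0],
    [0,0,0,-0.85,0,0,0],
    [0,0,0,-0.85,0,0,0]
  ]
}}

```text
clock: 27.33
tcp_pos: [0.4658, -0.2897, 0.211]
orientation: [0.001, 3.138, -0.001]
contact_force: [-0.4, 0.8, -1.8]
grip_width: 0.0227
```

```bash
python3 -c "
from h import *
go(.515,.266,.21)"
```

```text
[ 0.4658 -0.2897  0.211 ] shift [-0.326  3.705  0.005] yaw 180.0 tilt 0.2 j [ 0.01  0.33  0.53  1.92 -0.21  0.94  2.22]
```

{"name": "send_rows", "arguments": {
  "deltas": [
    [0,-0.01,0.12,0,0,0,0],
    [0,-0.03,0.35,0,0,0,0],
    [0,-0.05,0.58,0,0,0,0],
    [0,-0.065,0.76,0,0,0,0],
    [0,-0.08,0.926,0,0,0,0]
  ]
}}

```text
clock: 27.75
tcp_pos: [0.4758, -0.148, 0.2078]
orientation: [0.001, -3.138, -0.001]
contact_force: [1.1, -0.0, -1.0]
grip_width: 0.0229
```

{"name": "send_rows", "arguments": {
  "deltas": [
    [0,-0.02,0.23,0,0,0,0],
    [0,-0.04,0.46,0,0,0,0],
    [0,-0.06,0.69,0,0,0,0],
    [0,-0.08,0.926,0,0,0,0]
  ]
}}

```text
clock: 28.08
tcp_pos: [0.4877, -0.0101, 0.208]
orientation: [-0.001, -3.139, 0.001]
contact_force: [1.3, 0.6, -2.5]
grip_width: 0.0228
```

{"name": "send_rows", "arguments": {
  "deltas": [
    [0,-0.02,0.23,0,0,0,0],
    [0,-0.04,0.46,0,0,0,0],
    [0,-0.06,0.69,0,0,0,0],
    [0,-0.08,0.926,0,0,0,0]
  ]
}}

```text
clock: 28.42
tcp_pos: [0.4998, 0.1285, 0.2079]
orientation: [-0.001, -3.139, 0.002]
contact_force: [1.1, -0.2, -1.8]
grip_width: 0.0224
```

{"name": "send_rows", "arguments": {
  "deltas": [
    [0,-0.02,0.23,0,0,0,0],
    [0,-0.04,0.46,0,0,0,0],
    [0,-0.06,0.65,0,0,0,0],
    [0,-0.08,0.82,0,0,0,0],
    [0,-0.08,0.926,0,0,0,0],
    [0,-0.08,0.926,0,0,0,0],
    [0,-0.08,0.926,0,0,0,0],
    [0,-0.08,0.926,0,0,0,0]
  ]
}}

```text
clock: 29.08
tcp_pos: [0.513, 0.2642, 0.2086]
orientation: [-0.004, -3.14, 0.003]
contact_force: [1.0, -0.5, -2.1]
grip_width: 0.0226
```

```bash
python3 -c "
from h import *
go(.515,.266,.094)"
```

```text
[0.513  0.2642 0.2086] shift [-0.015  0.014  0.764] yaw 179.9 tilt 0.15 j [-0.81  0.36  0.29  1.84 -0.12  0.96  1.1 ]
```

{"name": "send_rows", "arguments": {
  "deltas": [
    [0,-0.013,0.012,0.1,0,0,0],
    [0,-0.013,0.012,0.25,0,0,0],
    [0,-0.013,0.012,0.4,0,0,0],
    [0,-0.013,0.012,0.55,0,0,0],
    [0,-0.013,0.012,0.67,0,0,0],
    [0,-0.013,0.012,0.75,0,0,0],
    [0,-0.013,0.012,0.764,0,0,0],
    [0,-0.013,0.012,0.764,0,0,0],
    [0,-0.013,0.012,0.764,0,0,0]
  ]
}}

```text
clock: 29.83
tcp_pos: [0.5161, 0.2676, 0.0959]
orientation: [0.003, 3.14, 0.001]
contact_force: [-1.0, -0.7, -1.1]
grip_width: 0.0227
```

```bash
python3 - <<'E'
from h import *
go(.515,.266,.076)
f=shot('scene','s9')
p=w2pix(f,[[.56,.23,.03]])[0].astype(int)
a=f['pixels'][p[1]-60:p[1]+50,p[0]-80:p[0]+80,::-1]; cv2.imwrite('pics/s9c.png',cv2.resize(a,None,fx=4,fy=4,interpolation=cv2.INTER_CUBIC))
E
```

```text
[0.5161 0.2676 0.0959] shift [ 0.008 -0.011  0.133] yaw 179.9 tilt 0.08 j [-0.77  0.51  0.25  1.92 -0.18  0.73  1.14]
```

View pics/s9c.png

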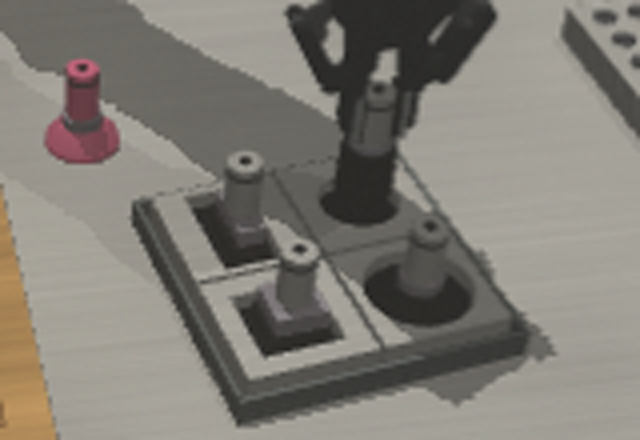

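The bellows tool is over the small round pocket (362,205), and the other three stand upright. I lower it.

{"name": "send_rows", "arguments": {
  "deltas": [
    [0,0.008,-0.011,0.02,0,0,0],
    [0,0.008,-0.011,0.04,0,0,0],
    [0,0.008,-0.011,0.06,0,0,0],
    [0,0.008,-0.011,0.08,0,0,0],
    [0,0.008,-0.011,0.1,0,0,0],
    [0,0.008,-0.011,0.125,0,0,0],
    [0,0.008,-0.011,0.125,0,0,0]
  ]
}}

```text
clock: 30.47
tcp_pos: [0.5136, 0.2661, 0.0753]
orientation: [-0.001, -3.14, 0.001]
contact_force: [-0.8, -1.3, -1.6]
grip_width: 0.0227
```

{"name": "send_rows", "arguments": {
  "deltas": [
    [0,0,0,0.01,0,0,0],
    [0,0,0,0.02,0,0,0],
    [0,0,0,0.02,0,0,0]
  ]
}}

```text
clock: 30.72
tcp_pos: [0.5144, 0.2663, 0.0741]
orientation: [0.001, 3.142, 0.001]
contact_force: [-2.3, -1.7, 6.8]
grip_width: 0.0231
```

Seated with 7 N at the expected height. I release and lift.

{"name": "send_rows", "arguments": {
  "deltas": [
    [0,0,0,-0.008,0,0,0],
    [0.55,0,0,-0.008,0,0,0],
    [0.55,0,0,-0.008,0,0,0],
    [0.55,0,0,-0.008,0,0,0],
    [0.55,0,0,-0.008,0,0,0],
    [0.55,0,0,-0.2,0,0,0],
    [0.55,0,0,-0.45,0,0,0],
    [0.55,0,0,-0.7,0,0,0],
    [0.55,0,0,-0.95,0,0,0],
    [0.55,0,0,-1,0,0,0],
    [0.55,0,0,-1,0,0,0],
    [0.55,0,0,-1,0,0,0]
  ]
}}

```text
clock: 31.72
tcp_pos: [0.514, 0.2663, 0.2231]
orientation: [0.001, 3.141, 0.001]
contact_force: [-0.3, 0.1, -1.0]
grip_width: 0.0468
```

```bash
python3 - <<'E'
from h import *
f=shot('scene','s10')
a=f['pixels'][110:270,160:460,::-1]; cv2.imwrite('pics/s10c.png',cv2.resize(a,None,fx=2.66,fy=2.66,interpolation=cv2.INTER_CUBIC))
E
```

```text
(no output)
```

View pics/s10c.png

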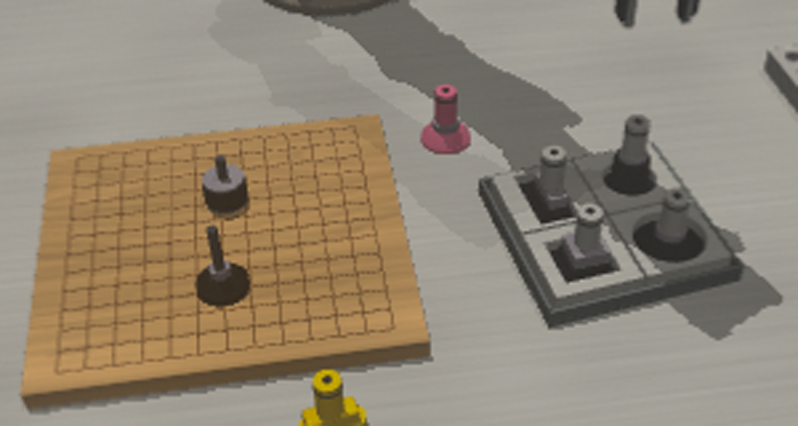

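All four tools stand upright in their pockets: plug tops at (553,153), (637,121), (590,212) and (677,196). Both look-alikes are in place. One numeric check before handing in.

```bash
python3 - <<'E'
from h import *
f=load('s10');s=load('scene0')
for n,p,h,c in[('oval',(553,153),.07,(.529,.175)),('bellows',(637,121),.084,(.515,.266)),('square',(590,212),.07,(.620,.189)),('flat',(677,196),.066,(.606,.280))]:
    P=pix2w(f,[160+p[0]/2.66-.3,110+p[1]/2.66-.3],.013+h)[0];print(n,P[:2].round(4),((P[:2]-c)*1e3).round(1),'mm')
d=cv2.absdiff(f['pixels'],s['pixels'])
print('change at lookalikes', d[165:225,230:258].mean(), d[165:225,230:258].max())
print(r.hand_in())
E
```

```text
oval [0.5332 0.1785] [4.2 3.5] mm
bellows [0.514 0.267] [-1.  1.] mm
square [0.622  0.1926] [2.  3.6] mm
flat [0.6087 0.2806] [2.7 0.6] mm
change at lookalikes 1.4557539682539682 5
the job is handed in; nothing more can be done
None
```

All four vacuum tools are back in their matching pockets: flat in the large round, bellows in the small round, square in the square and oval in the slot. Each was lowered until it touched the pocket floor, then released. The job was handed in at about 32 s of the 106 s allowed.

- **Position:** the last picture shows all four upright. Their plug tops measure 1 to 5.5 mm from the nest centres, against the 13 mm limit.
- **Depth:** the oval, square and bellows seated within about 1 mm of the height predicted from the flat tool. That prediction assumes a tray floor about 5 mm thick. My first guess, with no tray floor, disagreed by about 5 mm. The two-spot picture check on the flat tool fits the 5 mm figure.
- **Force:** the flat tool was pressed down with about 36 N at the wrist before I eased off. That is under the 120 N wrist limit.
- **Look-alikes:** the picture area around the levelling foot and rubber buffer is unchanged from the start. The pink and yellow items were not touched.

No check failed.

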